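Slide the stone viewer's tray home and set its brightness wheel

ROBOT

A 6-joint arm with a two-finger parallel gripper is mounted at the origin on a cart in front of the work surface, level with it; the furniture and walls round the work are solid. World frame = base frame: x ahead of the robot, y to its left, z up, the work surface at z = 0. Lengths are in m, angles in rad, forces in N, time in s.
With the tool pointing down it reaches from about 0.3 to 0.775 m from the base axis. Payload 14.6 kg.
Tool frame: the origin (TCP) lies between the finger pads; the fingertips stand ctrl.tip_extent ahead of it and the grasp point (between the pads) lies 3 mm ahead of it (ctrl.tip_extent is the distance from the TCP to the fingertips, in m); z points along the fingers, y is the line along which they close (so a half turn about z gives the same grasp; the last joint's range is limited). The gripper opens to 94 mm and grips with 3 to 60 N. Pads are 16 mm wide; open, the fingers measure 119 mm over their backs; the gripper's body (75 mm by 177 mm) begins 78 mm behind the grasp point.
Start: joints at [1.086, 0.3, 1.521, -0, 1.321, -0.067], TCP at [0.223, 0.503, 0.227] pointing down, gripper open.
Joint ranges: [-3.03, 3.03], [-0.79, 2.21], [0.23, 2.52], [-1.04, 4.18], [0, 3.07], [-2.55, 2.55]. Speed limits (rad/s): [2.22, 2.22, 2.57, 3.14, 3.14, 3.14].

INTERFACE

Orientations are given as [roll, pitch, yaw] about the fixed x, y, z axes, in that order (R = Rz(yaw) Ry(pitch) Rx(roll)).
In Python, from station import ctrl, eyes gives the robot as it stands. The module is installed in compiled form; this text tells all that it offers.
- The arm moves only by the tool pendant, called after ">>>" as a command line: name --argument value ..., lists and objects as JSON in quotes. Schema: {"type":"object","properties":{"offsets":{"type":"array","items":{"type":"number"},"minItems":6,"maxItems":60},"aperture":{"type":"number"},"squeeze":{"type":"number"},"only":{"type":"string"},"quiet":{"type":"boolean"},"lines":{"type":"string"}},"required":["offsets"],"additionalProperties":false}. offsets is one flat list of numbers that holds 1 to 10 rows one after another, with no inner brackets; each row has 6 numbers: dx, dy, dz in m, then a rotation vector rx, ry, rz in rad; each row shifts and turns the commanded pose from where the row before left it, along the tool's axes as they then stand; what a row does not reach is not made up. A row lasts 1/10 s, in which the tool goes at most 0.05 m and 0.15 rad, less where a joint would pass 70% of its speed; a pose out of reach is approached as far as the arm can. aperture is the finger opening in m, set as the call begins (left out keeps the last). The fingers move at their own pace and stop on an object; squeeze is the grip in N (left out, the last holds). Time passes only in rows, so rows that do not move let the fingers close. The tool returns the time, the measured TCP pose, the force, the opening and the grip force at its end. only (a regular expression) keeps the lines of the reply that match it, lines (a string "A,B") keeps lines A to B, and quiet returns only ok. Input that does not fit is refused with a message, and nothing moves.
- ctrl.get_obs(): the state, without advancing time (a new reading comes with each control period).
- eyes.camera(name): name is "scene" or "side" or "wrist"; returns a dict with "pixels" (384x512x3 uint8, blue, green, red), "fx", "fy", "cx", "cy" (pixels), "k1" (the pictures are not rectified: a ray, as slopes to the right and down, at radius r is drawn at 1 + k1 r^2 times it, then the intrinsics apply), "extrinsics" (4x4, takes a point from camera to world coordinates). Camera axes: x right, y up, looking along -z (the intrinsics and any distortion apply to the point x, -y, -z); pixel columns grow to the right and rows downward; lengths in m; the calibration is good to about 2 mm. A picture is of the moment at which its call begins. There is no depth.
- ctrl.hand_in(): hands the job in; it is judged then, once.
The state is a dict: "time_s": time; "qpos": joint angles; "joint_vel": joint speeds; "tau": joint torques, N m; "ee_pos": TCP position; "eef_rot": TCP orientation; "force": force on the tool from outside, world axes, zero at the start; "moment": the same for the moment, N m; "grip_width": finger opening in m; "grip_force": force on a finger pad.
Only numpy, scipy, OpenCV 4.12 (cv2) and the standard library are available. Lean on these libraries where they do the work, as an engineer would, in place of code of your own. Each camera call takes 0.05 s, during which the arm holds its last target. There are 200 camera calls.

TASK

Get the stone viewer ready: press the orange release lever down so that the extended tray with the dish can slide, and push the tray fully home into the viewer. Then roll the blue brightness thumbwheel in the top panel with a fingertip until the red pointer stands level with the green marker. Keep the dish in its tray and do not disturb the wax tube, the kraft box or the roll of tape beside the viewer.

Things in the scene. Friction and masses are not known exactly. Their poses are not given: they have to be found in the camera images.
- viewer: white stone viewer fixed to the bench, 120 (its x) x 178 (its y) mm, top 110 mm above the bench, on a plywood riser (top z = 40 mm, 134 mm out at the front). Origin at bench height: front face at x = -60 mm, back +60, right y = -98, left +80. Its x points into the machine, the way the tray goes home; y left, z up. Window over the tray bay at the left; black deck with wheel and scale at the right
- tray (a joint): grey tray on a slide out of the viewer's front: 0 = fully out (start, latched), 0.075 m = fully home at its stop; grows along the viewer's +x. Friction about 1.5 N. It moves under 1 mm until the release lever is pressed. At home its front apron still stands 45 mm out of the front face
- tray_well (a point): centre of the floor of the tray's square well (78 mm inside, walls 16 mm high), 52 mm above the bench; moves with the tray. In front of the well lies an apron 63 mm deep, top at z = 58 mm, ending 105 mm before this point in a 4 mm thick lip up to z = 63 mm; it reaches from 42 mm left to 70 mm right of this point
- paddle (a point): centre of the top of the lever's orange ribbed paddle, 26 x 26 mm, 76 mm above the bench on the right of the tray's apron; moves with the tray, at home 29.5 mm out of the front face. Press down with shut fingers. A dark steel bridge on the tray (26 mm wide, top z = 91 mm) has its front 19.5 mm beyond (+x): the finger holding the paddle down can push the tray by it, or by friction
- lever_arm (a joint): release lever, rad: 0 up (latched), 0.20 fully down, the paddle's centre then 8 mm lower. Sprung (about 1.5 to 3.5 N at the paddle), comes up when let go. Above about 0.12 rad the latch clears; hold it down for the first 15 mm of tray travel, after which the latch is past its sill
- wheel_top (a point): top of the blue thumbwheel's rim, 119 mm above the bench, 9 mm proud of the deck. Radius 30 mm, 12 mm wide, axle along the viewer's y, in a 48 x 15 mm slot along the viewer's x. It yields down up to 3 mm on a spring (2 N, plus 1.5 N per mm). Press 1 to 2 mm down with shut fingertips and drag along the viewer's x: the rim follows by friction. Lift and repeat for long ways
- thumbwheel (a joint): wheel angle, rad, 0 to 2.33; grows when the top of the rim is rolled along the viewer's +x (away from the front); stiff enough to stay where it is left (about 0.7 N at the rim)
- pointer (a point): red pointer bar (4 mm along x, 14 mm along y) on the white scale right of the wheel; cannot be pushed itself; moves along the viewer's x exactly as far as the rim is rolled (30 mm per rad), in the same direction; travel 70 mm
- marker (a point): green marker bar (4 mm along x, 14 mm along y) on the scale, just right of the pointer's track; shows the wanted setting and stays still. At the start it lies farther along the viewer's +x than the pointer
- dish: round glass dish with copper rings, 70 mm wide, 20 mm high, loose in the tray's well; origin at the centre of its underside
- wax_tube: orange tube standing upright left of the viewer, 26 mm wide, 66 mm high; origin under its centre; leave alone
- kraft_box: brown card box left of the viewer, 51 x 67 x 36 mm; origin under its centre; leave alone
- tape_roll: small roll of masking tape lying on the riser right of the tray, 31 mm wide, 12 mm high; origin under its centre; leave alone
There are look-alikes about, which are no part of the job. Of the things like the dish, leave any that is pink, purple or turquoise; of the rest the larger one is meant.

How it is judged:
On the way, in this order (a step that is already met when the one before it is completed fails the run):
1. the release lever is pressed down (value of joint lever_arm above 0.11 rad), for 0.1 s.
2. the tray is fully home (value of joint tray above 0.072 m), for 0.2 s.
3. the red pointer stands level with the green marker (x of pointer in the frame of marker between -0.003 and 0.003 m), for 0.2 s.
At the end, for the whole second after the job is handed in: The tray is home to within 3 mm of its stop (joint above 0.072 m) with the dish flat in its well (within 12 mm of the centre), and the pointer's centre is within 3 mm of the marker's along the scale, the wheel at rest (all of step 3 and value of joint tray above 0.072 m and velocity of joint thumbwheel between -0.05 and 0.05 rad/s and horizontal distance between dish and tray_well below 0.012 m and z of dish in the frame of tray_well below 0.008 m and angle between dish's own z axis and vertical below 0.15 rad); the robot touches nothing.
It fails at once if the wax tube is disturbed (moved more than 25 mm or tipped) (distance of wax_tube from where it was at the start of the episode above 0.025 m or angle between wax_tube's own z axis and vertical above 0.4 rad).
It fails at once if the kraft box is disturbed (moved more than 25 mm or tipped) (distance of kraft_box from where it was at the start of the episode above 0.025 m or angle between kraft_box's own z axis and vertical above 0.4 rad).
It fails at once if the roll of tape is disturbed (moved more than 25 mm or tipped) (distance of tape_roll from where it was at the start of the episode above 0.025 m or angle between tape_roll's own z axis and vertical above 0.4 rad).
It fails at once if the dish is lifted or tipped out of the tray (z of dish in the frame of tray_well above 0.02 m or angle between dish's own z axis and vertical above 0.4 rad).
It also fails if it takes over 51 s, if anything falls off the work surface, if the arm or the gripper's body presses on something with over 40 N, if the wrist force passes 120 N, or if a joint passes its speed limit or range.

## Working session

There is one attempt and no reset: what is moved stays moved. The work goes in short steps, Python scripts to look and compute and a tool call to move; the robot and the scene stay as the last step left them, time stands still between calls to the robot, and variables do not carry over. Pictures are saved under pics/ and viewed, at most 10 in all, crops included, and the job is handed in when it is done.

```bash
mkdir -p pics
```

Create h.py:
```python
import numpy as np, cv2
from station import ctrl, eyes
def ray(c,u,v):
    d=np.array([(u-c["cx"])/c["fx"],(v-c["cy"])/c["fy"]]); p=d.copy()
    for _ in range(20): p=d/(1+c["k1"]*(p@p))
    E=np.array(c["extrinsics"]); return E[:3,3],E[:3,:3]@np.array([p[0],-p[1],-1.])
def onz(c,u,v,z):
    o,d=ray(c,u,v); return o+d*(z-o[2])/d[2]
```

Run:
```python
from h import *
a=[eyes.camera(n) for n in("scene","side")]
for n,c in zip(("scene","side"),a):
    cv2.imwrite(f"pics/{n}0.png",cv2.resize(c["pixels"],(800,600),interpolation=cv2.INTER_CUBIC))
    cv2.imwrite(f"pics/{n}0_raw.png",c["pixels"])
    print(n,c["fx"],c["k1"],np.round(c["extrinsics"],3).tolist())
o=ctrl.get_obs();print(o, ctrl.tip_extent)
```

```text
scene 427.78868583879023 -0.06990386502555773 [[0.608, 0.602, -0.518, 0.004], [-0.794, 0.453, -0.404, -0.352], [-0.009, 0.657, 0.754, 0.93], [0.0, 0.0, 0.0, 1.0]]
side 371.00676797192136 0.01770720439136853 [[-0.175, -0.68, 0.712, 1.17], [0.984, -0.136, 0.112, 0.17], [0.021, 0.72, 0.694, 0.703], [0.0, 0.0, 0.0, 1.0]]
{'time_s': 0.1, 'qpos': array([ 1.08638862e+00,  3.00387614e-01,  1.52147215e+00, -2.79441805e-05,
        1.32069049e+00, -6.65706432e-02]), 'joint_vel': array([-0.00103763, -0.00056244, -0.00063793, -0.00091248, -0.00081952,
        0.00229083]), 'tau': array([ 1.97984897e-03, -5.32648802e+01, -3.53281760e+01,  7.09758047e-02,
        2.35779444e-02, -5.18632373e-05]), 'ee_pos': array([0.22308557, 0.50251439, 0.22697819]), 'eef_rot': array([-3.14063537e+00, -3.66930319e-05,  2.72376251e+00]), 'force': array([-0.29863799,  0.3149486 ,  0.37679955]), 'moment': array([-0.03034712,  0.06354697,  0.01695396]), 'grip_force': 0.0, 'grip_width': 0.093901088585217} 0.022
```

View pics/scene0.png

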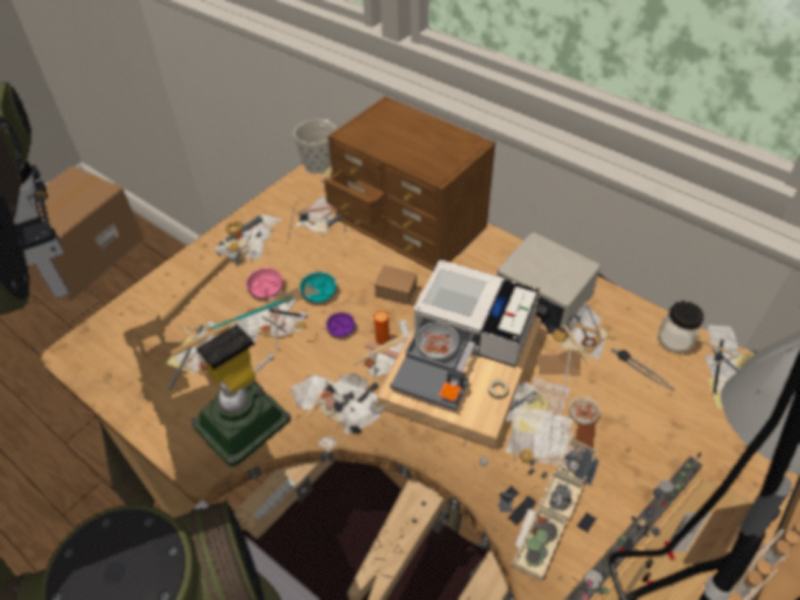

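View pics/side0.png

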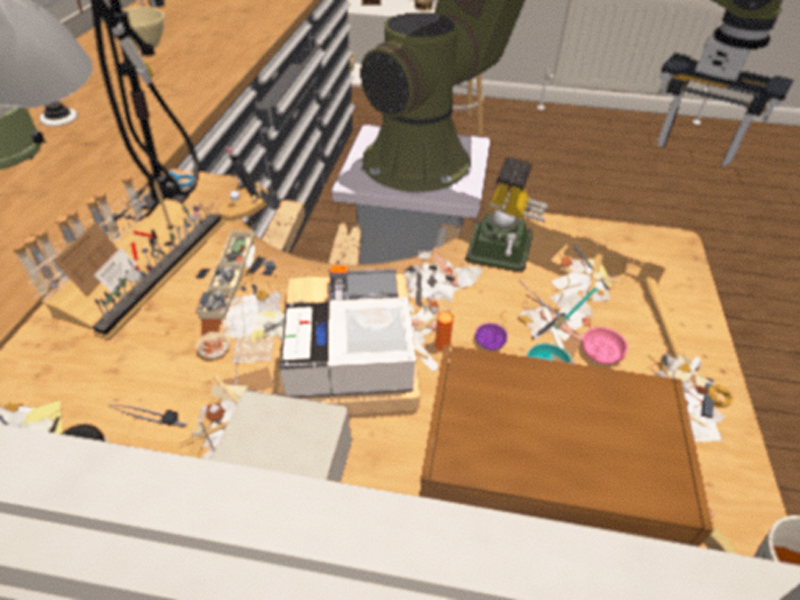

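The scene view shows the viewer's paddle at about (450,392), the blue wheel at (497,303), the red pointer near (508,315), the green marker near (523,297), and the tape at (498,389). The side view shows the same items near (338,270), (321,333), (303,347) and (294,336). Next I'll measure them with colour masks.

Add to h.py:
```python
R={"orange":([3,150,150],[16,255,255]),"blue":([105,120,60],[125,255,255]),"green":([45,80,80],[85,255,255]),"red":([0,130,120],[4,255,255]),"red2":([172,130,120],[180,255,255])}
def blobs(c,col,box,amin=3):
    m=cv2.inRange(cv2.cvtColor(c["pixels"],cv2.COLOR_BGR2HSV),*map(np.array,R[col]))
    n,l,s,ce=cv2.connectedComponentsWithStats(m)
    x0,y0,x1,y1=box
    return [(s[i,4],ce[i],s[i,:4]) for i in range(1,n) if s[i,4]>=amin and x0<ce[i][0]<x1 and y0<ce[i][1]<y1]
```

Run:
```python
from h import *
Z={"orange":.076,"blue":.117,"green":.112,"red":.112,"red2":.112}
ims=[]
for n,box in(("scene",(225,150,360,290)),("side",(160,150,300,270))):
    c=eyes.camera(n)
    for col in R:
        for a,ce,s in blobs(c,col,box): print(n,col,a,ce.round(1),s,onz(c,*ce,Z[col]).round(4))
    x0,y0,x1,y1=box
    ims.append(cv2.resize(c["pixels"][y0:y0+120,x0:x0+135],(540,480),interpolation=cv2.INTER_CUBIC) if n=="side" else cv2.resize(c["pixels"][160:280,225:360],(675,600),interpolation=cv2.INTER_CUBIC))
    cv2.imwrite(f"pics/crop_{n}.png",ims[-1])
```

```text
scene orange 86 [243.  202.7] [239 198  11  15] [0.5346 0.1278 0.076 ]
scene orange 3 [240. 216.] [240 215   1   3] [0.4959 0.1063 0.076 ]
scene orange 102 [287.6 250.2] [282 245  13  11] [ 0.4844 -0.0496  0.076 ]
scene blue 74 [318.5 196.1] [314 190  10  13] [ 0.6395 -0.0327  0.117 ]
side orange 56 [216.4 171.9] [211 169  12   6] [ 0.4826 -0.0509  0.076 ]
side orange 5 [276.8 193.6] [276 193   3   2] [0.5306 0.1121 0.076 ]
side blue 74 [205.5 213.9] [203 207   6  14] [ 0.6634 -0.0243  0.117 ]
side red 5 [194. 206.] [192 206   5   1] [ 0.6413 -0.057   0.112 ]
```

View pics/crop_scene.png

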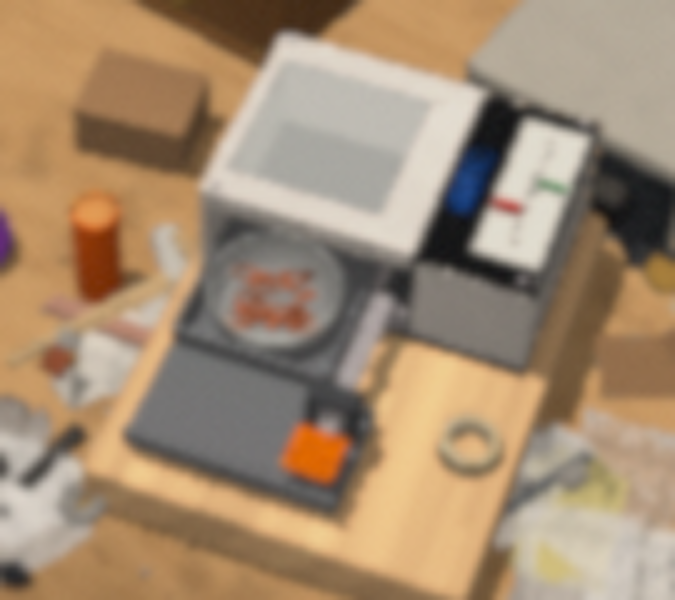

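View pics/crop_side.png

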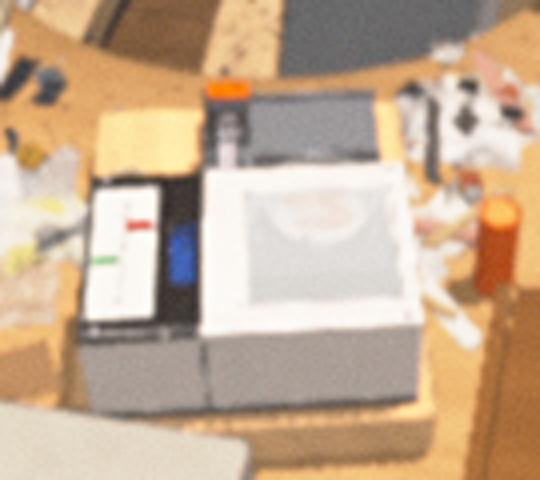

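The crops are sharp enough to read. In the scene crop, red is at (507,206), green at (551,186), the lid corners at (285,35), (488,88), (415,257) and (205,185), and the paddle at (317,453). In the side crop, red is at (139,225) and green at (103,260). Next I'll get the yaw and the points from both views.

Add to h.py:
```python
def tri(c1,p1,c2,p2):
    (o1,d1),(o2,d2)=ray(c1,*p1),ray(c2,*p2)
    A=np.stack([d1,-d2],1); t=np.linalg.lstsq(A,o2-o1,rcond=None)[0]
    a,b=o1+t[0]*d1,o2+t[1]*d2
    return (a+b)/2,np.linalg.norm(a-b)
```

Run:
```python
from h import *
s,d=eyes.camera("scene"),eyes.camera("side")
S=lambda x,y:(225+(x-2)/5,160+(y-2)/5); D=lambda x,y:(160+(x-1.5)/4,150+(y-1.5)/4)
def edge(c,T,n,pts):
    P=[onz(c,*T(*p),.110) for p in pts]
    print(n,[p[:2].round(4).tolist() for p in P])
    for i in range(len(P)):
        v=P[(i+1)%len(P)]-P[i]; print("  len %.4f yaw %.2f"%(np.hypot(*v[:2]),np.degrees(np.arctan2(v[1],v[0]))))
edge(s,S,"lid scene fl,bl,br,fr",[(205,185),(285,35),(488,88),(415,257)])
edge(d,D,"lid side fr,fl,bl,br",[(203,168),(407,160),(420,322),(203,332)])
edge(s,S,"scale scene",[(470,250),(526,118),(592,138),(541,270)])
edge(d,D,"scale side",[(92,188),(157,186),(157,318),(84,318)])
for n,a,b in (("red",(507,206),(139,225)),("green",(551,186),(103,260)),("padl",(317,453),(228,90)),("wheel",(472,180),(182,255))):
    p,e=tri(s,S(*a),d,D(*b)); print(n,p.round(4),round(e,4))
print(onz(s,*S(507,206),.111),onz(s,*S(551,186),.111),onz(d,*D(139,225),.111),onz(d,*D(103,260),.111))
print("tape",onz(s,*S(470,445),.045))
```

```text
lid scene fl,bl,br,fr [[0.5634, 0.0759], [0.6741, 0.1057], [0.7065, -0.0024], [0.5883, -0.0346]]
  len 0.1146 yaw 15.11
  len 0.1129 yaw -73.28
  len 0.1225 yaw -164.76
  len 0.1132 yaw 102.70
lid side fr,fl,bl,br [[0.5888, -0.0348], [0.5593, 0.0784], [0.6774, 0.1057], [0.7054, -0.0024]]
  len 0.1170 yaw 104.57
  len 0.1212 yaw 13.06
  len 0.1117 yaw -75.52
  len 0.1210 yaw -164.47
scale scene [[0.6083, -0.0538], [0.7003, -0.0296], [0.7088, -0.0641], [0.6185, -0.0883]]
  len 0.0951 yaw 14.75
  len 0.0356 yaw -76.09
  len 0.0935 yaw -165.00
  len 0.0360 yaw 106.56
scale side [[0.6165, -0.0914], [0.6079, -0.0563], [0.7009, -0.0282], [0.7081, -0.065]]
  len 0.0362 yaw 103.81
  len 0.0971 yaw 16.79
  len 0.0375 yaw -78.95
  len 0.0953 yaw -163.89
red [ 0.6414 -0.0552  0.113 ] 0.0016
green [ 0.6678 -0.0661  0.1111] 0.0035
padl [ 0.4843 -0.0502  0.0768] 0.0008
wheel [ 0.6514 -0.0288  0.1052] 0.0014
[ 0.64259508 -0.05370065  0.111     ] [ 0.66721104 -0.06446808  0.111     ] [ 0.63989475 -0.05670305  0.111     ] [ 0.66842677 -0.06776366  0.111     ]
tape [ 0.55164178 -0.09695929  0.045     ]
```

>>> pendant --offsets '[0,0,-0.02,0,0,0.1488,0,0,-0.02,0,0,0.1488,0,0,-0.02,0,0,0.1488,0,0,-0.02,0,0,0.1488,0,0,-0.02,0,0,0.1488,0,0,-0.02,0,0,0.1488,0,0,0,0,0,0]' --aperture 0 --squeeze 20

```text
time_s: 1.0
ee_pos: [0.2234, 0.5031, 0.3498]
eef_rot: [3.139, -0.003, 1.829]
force: [0.4, -0.1, -0.2]
grip_width: 0.0415
grip_force: 0.0
```

Run:
```python
from h import *
s,d=eyes.camera("scene"),eyes.camera("side")
k=512/800
print("vise top",tri(s,(225*k,345*k),d,(515*k,165*k)))
```

```text
vise top (array([0.29321553, 0.20944113, 0.18828416]), np.float64(0.0058635888397858315))
```

>>> pendant --offsets '[-0.04,0.0074,0,0,0,0,-0.04,0.0074,0,0,0,0,-0.04,0.0074,0,0,0,0,-0.04,0.0074,0,0,0,0,-0.04,0.0074,0,0,0,0,-0.04,0.0074,0,0,0,0,-0.04,0.0074,0,0,0,0,-0.04,0.0074,0,0,0,0,-0.04,0.0074,0,0,0,0,-0.04,0.0074,0,0,0,0]'

```text
time_s: 2.1
ee_pos: [0.3977, 0.1335, 0.3461]
eef_rot: [-3.14, -0.0, 1.835]
force: [0.5, 0.5, 0.3]
grip_width: 0.0002
grip_force: 0.0
```

>>> pendant --offsets '[-0.04,0.0074,0,0,0,0,-0.04,0.0074,0,0,0,0,-0.04,0.0074,0,0,0,0,-0.04,0.0074,0,0,0,0,-0.04,0.0074,0,0,0,0,0,0,0.04,0,0,0,0,0,0.04,0,0,0,0,0,0.04,0,0,0,0,0,0,0,0,0,0,0,0,0,0,0]'

```text
time_s: 3.1
ee_pos: [0.4847, -0.0485, 0.2278]
eef_rot: [-3.141, -0.0, 1.833]
force: [0.5, -0.1, 0.3]
grip_width: 0.0006
grip_force: 0.0
```

>>> pendant --offsets '[-0.0015,0.001,0.04,0,0,0,0,0,0.04,0,0,0,0,0,0.03,0,0,0,0,0,0.012,0,0,0,0,0,0,0,0,0,0,0,0,0,0,0]'

```text
time_s: 3.7
ee_pos: [0.4873, -0.0499, 0.1075]
eef_rot: [3.139, 0.001, 1.832]
force: [-0.0, -0.1, 0.2]
grip_width: 0.0005
grip_force: 0.0
```

Run:
```python
from h import *
c=eyes.camera("scene"); cv2.imwrite("pics/a1.png",cv2.resize(c["pixels"][150:280,225:360],(675,650*600//650),interpolation=cv2.INTER_CUBIC))
```

```text
(no output)
```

View pics/a1.png

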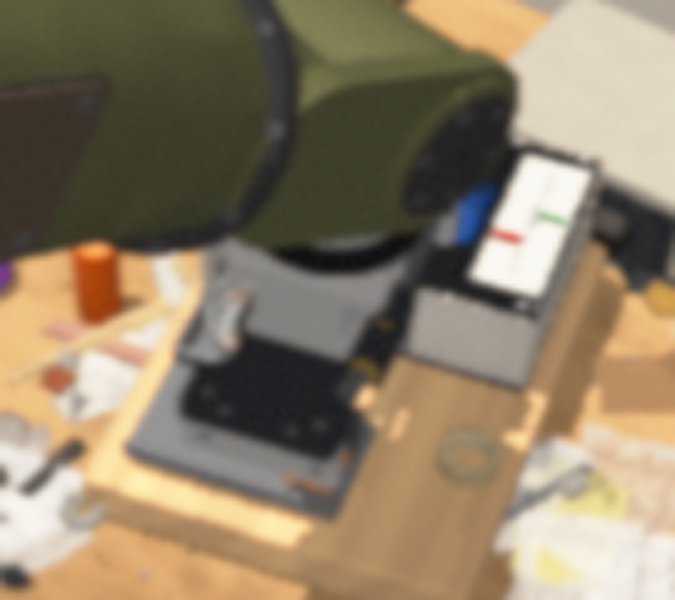

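The gripper covers the paddle; only its front edge shows, at about (315,490), so the finger is over it. Now I'll press.

>>> pendant --offsets '[0,-0.001,0.005,0,0,0,0,0,0.004,0,0,0,0,0,0.003,0,0,0,0,0,0.002,0,0,0,0,0,0.002,0,0,0,0,0,0,0,0,0,0,0,0,0,0,0]'

```text
time_s: 4.45
ee_pos: [0.4857, -0.0501, 0.09]
eef_rot: [3.14, 0.001, 1.831]
force: [0.1, -0.4, 8.8]
grip_width: 0.0003
grip_force: 4.1
```

>>> pendant --offsets '[0,0.001,0,0,0,0,0,0.002,0,0,0,0,0,0.003,0,0,0,0,0,0.004,0,0,0,0,0,0.004,0,0,0,0,0,0.004,0,0,0,0,0,0.003,0,0,0,0,0,0.002,0,0,0,0,0,0.001,0,0,0,0,0,0,0,0,0,0]'

```text
time_s: 5.45
ee_pos: [0.5089, -0.0439, 0.09]
eef_rot: [3.14, 0.001, 1.831]
force: [0.0, 0.0, 8.7]
grip_width: 0.0005
grip_force: 4.1
```

Run:
```python
from h import *
o=ctrl.get_obs();print(o["force"])
c=eyes.camera("side"); cv2.imwrite("pics/a2.png",cv2.resize(c["pixels"][150:270,160:295],(675,600),interpolation=cv2.INTER_CUBIC))
```

```text
[0.02335017 0.03823923 8.68690623]
```

View pics/a2.png

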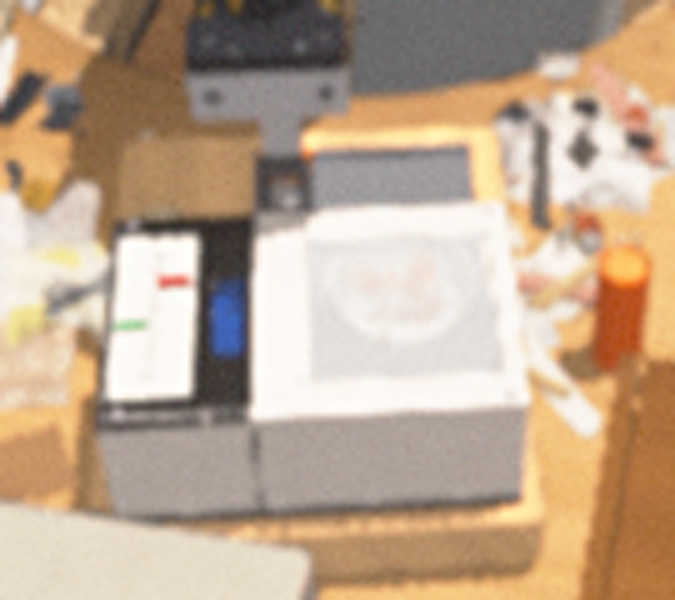

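The tray is sliding with the finger: the dish is now under the window at (400,275) and the finger sits just in front of the bridge. I'll keep pushing.

>>> pendant --offsets '[0,0.002,0,0,0,0,0,0.004,0,0,0,0,0,0.005,0,0,0,0,0,0.006,0,0,0,0,0,0.006,0,0,0,0,0,0.006,0,0,0,0,0,0.006,0,0,0,0,0,0.005,0,0,0,0,0,0.003,0,0,0,0,0,0.003,0,0,0,0]'

```text
time_s: 6.5
ee_pos: [0.5533, -0.0321, 0.09]
eef_rot: [3.141, 0.001, 1.831]
force: [-0.7, -0.7, 7.8]
grip_width: 0.0005
grip_force: 4.4
```

>>> pendant --offsets '[0,0.002,0,0,0,0,0,0.002,0,0,0,0,0,0.002,0,0,0,0,0,0.002,0,0,0,0,0,0,0,0,0,0,0,0,0,0,0,0]'

```text
time_s: 7.1
ee_pos: [0.5595, -0.0304, 0.09]
eef_rot: [-3.139, -0.0, 1.831]
force: [-13.8, -2.5, 16.4]
grip_width: 0.0006
grip_force: 9.4
```

>>> pendant --offsets '[0,0,-0.004,0,0,0,0,0,-0.006,0,0,0,0,-0.002,-0.02,0,0,0,0,0,-0.04,0,0,0,0,-0.04,-0.04,0,0,0,0,-0.04,0,0,0,0,0,-0.04,0,0,0,0,0,-0.04,0,0,0,0,0,0,0,0,0,0]'

```text
time_s: 8.0
ee_pos: [0.4056, -0.0708, 0.195]
eef_rot: [-3.141, -0.0, 1.83]
force: [0.3, -0.2, 0.4]
grip_width: 0.0001
grip_force: 0.0
```

Run:
```python
from h import *
s,d=eyes.camera("scene"),eyes.camera("side")
ex=np.array([.9665,.2566]);ey=np.array([-.2566,.9665]);O=np.array([.639,.014])
for n,c in(("scene",s),("side",d)):
    for a,ce,b in blobs(c,"orange",(200,150,360,290)): 
        p=onz(c,*ce,.076)[:2]-O; print(n,a,ce.round(1),"viewer x,y",(p@ex).round(4),(p@ey).round(4))
cv2.imwrite("pics/a3.png",cv2.resize(s["pixels"][160:280,225:360],(675,600),interpolation=cv2.INTER_CUBIC))
```

```text
scene 32 [242.  215.8] viewer x,y -0.1119 0.1215
scene 84 [298.8 227.2] viewer x,y -0.0917 -0.0238
scene 9 [235.7 231.9] viewer x,y -0.1638 0.1151
side 3 [215. 191.] viewer x,y -0.0978 -0.026
side 6 [219.  190.5] viewer x,y -0.099 -0.0164
side 6 [276.8 193.8] viewer x,y -0.0788 0.1226
side 14703 [357.9 276.9] viewer x,y 0.1633 0.2548
```

View pics/a3.png

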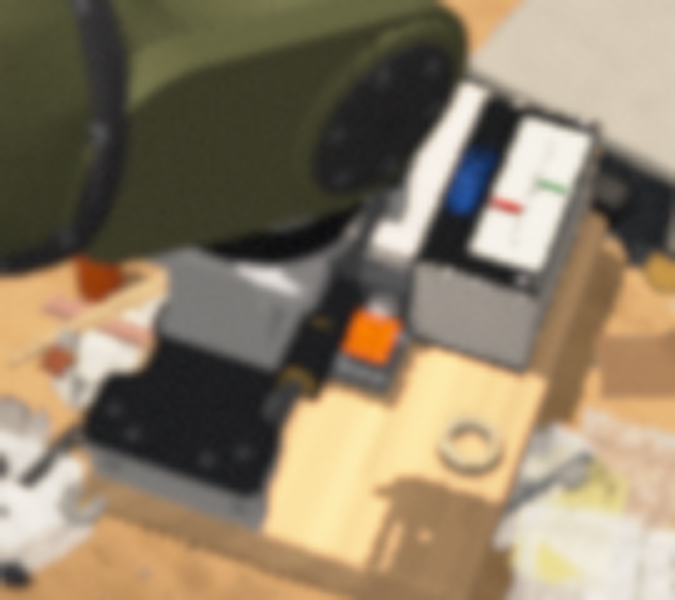

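The picture shows the paddle at (372,335) close to the front face, which is about 74–75 mm of travel. The 14 N rise at the end marks the stop. The tape roll hasn't moved. Next is the pointer offset.

Add to h.py:
```python
ex=np.array([.9665,.2566]);ey=np.array([-.2566,.9665]);O=np.array([.639,.014])
BOX={"scene":(318,180,346,215),"side":(178,195,203,235)}
def gap():
    out=[]
    for n,(x0,y0,x1,y1) in BOX.items():
        c=eyes.camera(n); q=cv2.GaussianBlur(c["pixels"],(3,3),0).astype(float)[y0:y1,x0:x1]
        b,g,r=q[...,0],q[...,1],q[...,2]; yy,xx=np.mgrid[y0:y1,x0:x1]; P=[]
        for w in (r-np.maximum(g,b),g-np.maximum(r,b)):
            w=np.clip(w-0.35*w.max(),0,None); k=cv2.connectedComponents((w>0).astype(np.uint8))[1]; w=w*(k==k[np.unravel_index(w.argmax(),w.shape)])
            P.append(onz(c,(xx*w).sum()/w.sum(),(yy*w).sum()/w.sum(),.111)[:2]-O)
        P=np.array(P); out.append((P[1]-P[0])@ex)
        print(n,"red",(P[0]@ex).round(4),(P[0]@ey).round(4),"green",(P[1]@ex).round(4),(P[1]@ey).round(4),"gap",out[-1].round(4))
    return np.mean(out)
```

Run:
```python
from h import *
print([round(gap(),4) for _ in range(3)])
```

```text
scene red -0.0135 -0.0658 green 0.0075 -0.084 gap 0.021
side red -0.0175 -0.069 green 0.0072 -0.086 gap 0.0248
scene red -0.0135 -0.0658 green 0.0074 -0.0839 gap 0.0209
side red -0.0176 -0.0691 green 0.0072 -0.086 gap 0.0248
scene red -0.0135 -0.0658 green 0.0075 -0.0841 gap 0.021
side red -0.0176 -0.069 green 0.0072 -0.086 gap 0.0248
[np.float64(0.0229), np.float64(0.0229), np.float64(0.0229)]
```

>>> pendant --offsets '[-0.0044,0.0414,0,0,0,0,-0.0045,0.04,0,0,0,0,-0.0045,0.04,0,0,0,0,-0.0045,0.04,0,0,0,0,-0.0045,0.04,0,0,0,0,0,0.04,0,0,0,0,0,0,0.02,0,0,0,0,0,0.02,0,0,0,0,0,0.006,0,0,0,0,0,0,0,0,0]'

```text
time_s: 9.4
ee_pos: [0.6473, -0.0298, 0.1479]
eef_rot: [-3.14, -0.001, 1.831]
force: [-0.1, -0.3, -0.3]
grip_width: 0.0004
grip_force: 0.0
```

Run:
```python
from h import *
o=ctrl.get_obs();p=o["ee_pos"][:2]-O;print(p@ex,p@ey,o["ee_pos"][2]-.022,o["force"])
```

```text
-0.0032396144024471997 -0.04443263414106265 0.12585364334761875 [-0.10529636 -0.26037221 -0.26767557]
```

Next: back 3 mm, then press in small steps.

>>> pendant --offsets '[0,-0.003,0.003,0,0,0,0,0,0.003,0,0,0,0,0,0.001,0,0,0,0,0,0.001,0,0,0,0,0,0,0,0,0,0,0,0,0,0,0]'

```text
time_s: 10.0
ee_pos: [0.6447, -0.0308, 0.141]
eef_rot: [3.141, 0.0, 1.831]
force: [-0.7, -0.2, -0.1]
grip_width: 0.0004
grip_force: 0.3
```

>>> pendant --offsets '[0,0,0.001,0,0,0,0,0,0.0005,0,0,0,0,0,0,0,0,0,0,0,0,0,0,0]'

```text
time_s: 10.4
ee_pos: [0.6447, -0.0307, 0.1395]
eef_rot: [3.141, 0.0, 1.831]
force: [0.4, -0.0, 3.2]
grip_width: 0.0005
grip_force: 1.7
```

>>> pendant --offsets '[0,0,0.0005,0,0,0,0,0.002,0,0,0,0,0,0.002,0,0,0,0,0,0.002,0,0,0,0,0,0.002,0,0,0,0,0,0.002,0,0,0,0,0,0.002,0,0,0,0,0,0,0,0,0,0,0,0,0,0,0,0]'

```text
time_s: 11.3
ee_pos: [0.6564, -0.0276, 0.1389]
eef_rot: [3.141, 0.0, 1.831]
force: [2.1, -0.5, 4.5]
grip_width: 0.0
grip_force: 2.4
```

Run:
```python
from h import *
print(gap()); c=eyes.camera("side"); cv2.imwrite("pics/a4.png",cv2.resize(c["pixels"][150:270,160:295],(675,600),interpolation=cv2.INTER_CUBIC))
```

```text
scene red -0.0027 -0.0669 green 0.0071 -0.0836 gap 0.0098
side red -0.0037 -0.0693 green 0.0073 -0.0859 gap 0.011
0.010387434905439974
```

View pics/a4.png

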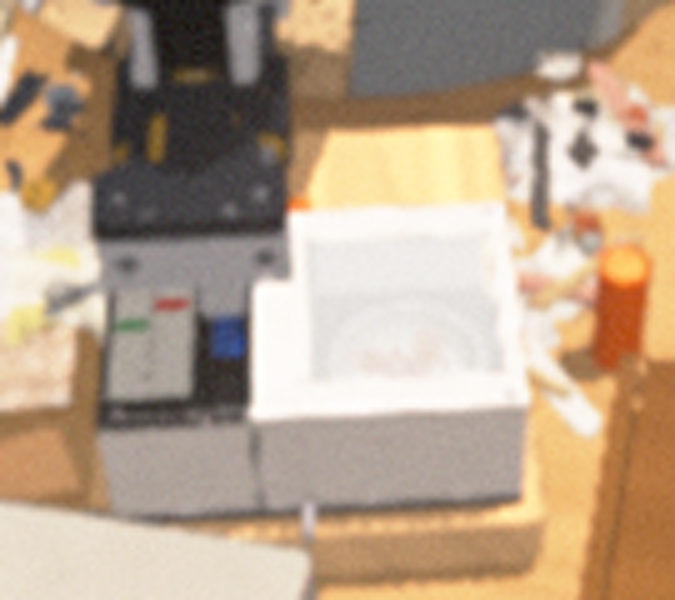

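The dish sits in the bay under the window at (410,345). The red pointer at (172,303) has come close to the green marker at (130,325), with about 10.5 mm left. Lift, go back and take a second stroke.

>>> pendant --offsets '[0,0,-0.004,0,0,0,0,0,-0.004,0,0,0,0,-0.006,0,0,0,0,0,-0.005,0,0,0,0,0,0,0,0,0,0,0,0,0.003,0,0,0,0,0,0.003,0,0,0,0,0,0.001,0,0,0,0,0,0.001,0,0,0,0,0,0,0,0,0]'

```text
time_s: 12.45
ee_pos: [0.6457, -0.0305, 0.139]
eef_rot: [3.141, 0.0, 1.831]
force: [-2.0, -0.6, 5.1]
grip_width: 0.0005
grip_force: 2.3
```

>>> pendant --offsets '[0,0.002,0,0,0,0,0,0.002,0,0,0,0,0,0.002,0,0,0,0,0,0.002,0,0,0,0,0,0.002,0,0,0,0,0,0,0,0,0,0,0,0,0,0,0,0]'

```text
time_s: 13.15
ee_pos: [0.6555, -0.0278, 0.1389]
eef_rot: [3.141, 0.0, 1.831]
force: [0.9, 0.2, 4.6]
grip_width: 0.0002
grip_force: 2.4
```

Run:
```python
from h import *
print(gap())
```

```text
scene red 0.0071 -0.0664 green 0.0072 -0.0842 gap 0.0001
side red 0.006 -0.0685 green 0.0074 -0.0859 gap 0.0015
0.0007529564818428637
```

>>> pendant --offsets '[0,0,-0.004,0,0,0,0,0,-0.01,0,0,0,0,0,-0.04,0,0,0,0,-0.04,-0.04,0,0,0,0,-0.04,0,0,0,0,0,-0.04,0,0,0,0,0,-0.04,0,0,0,0,0,-0.04,0,0,0,0,0,0,0,0,0,0,0,0,0,0,0,0]'

```text
time_s: 14.25
ee_pos: [0.4664, -0.0784, 0.229]
eef_rot: [3.141, 0.001, 1.83]
force: [0.7, 0.3, 0.5]
grip_width: 0.0005
grip_force: 0.0
```

Run:
```python
from h import *
print(gap()); c=eyes.camera("scene"); 
for a,ce,b in blobs(c,"orange",(285,200,320,250)): p=onz(c,*ce,.076)[:2]-O; print("paddle",a,b,(p@ex).round(4),(p@ey).round(4))
cv2.imwrite("pics/a5.png",cv2.resize(c["pixels"][160:280,225:360],(675,600),interpolation=cv2.INTER_CUBIC))
```

```text
scene red 0.008 -0.0659 green 0.0075 -0.0845 gap -0.0005
side red 0.004 -0.0689 green 0.0072 -0.0861 gap 0.0031
0.0013286344941671933
```

View pics/a5.png

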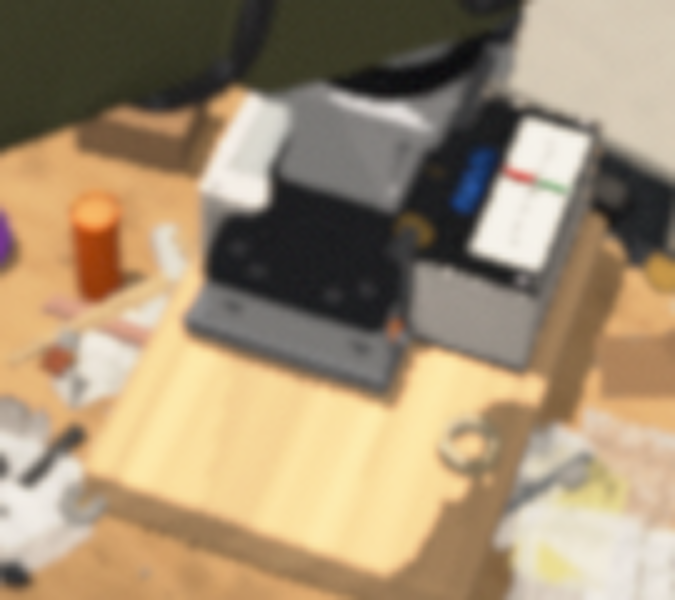

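The pointer at (515,175) is nearly level with the marker at (550,186). It's still about 1.3 mm short once I allow for its height, so I'll give it one small nudge to centre it.

>>> pendant --offsets '[0,0.038,0,0,0,0,0,0.038,0,0,0,0,0,0.038,0,0,0,0,0,0.038,0,0,0,0,0,0.035,0.04,0,0,0,0,0,0.03,0,0,0,0,0,0.012,0,0,0,0,0,0,0,0,0,0,0,0,0,0,0]'

```text
time_s: 15.3
ee_pos: [0.6456, -0.0307, 0.1502]
eef_rot: [3.14, 0.001, 1.831]
force: [0.4, 0.0, 0.4]
grip_width: 0.0008
grip_force: 0.0
```

>>> pendant --offsets '[0,0,0.005,0,0,0,0,0,0.004,0,0,0,0,0,0.0015,0,0,0,0,0,0.0007,0,0,0,0,0,0,0,0,0,0,0.0007,0,0,0,0,0,0.0008,0,0,0,0,0,0,0,0,0,0,0,0,0,0,0,0]'

```text
time_s: 16.2
ee_pos: [0.647, -0.0303, 0.1383]
eef_rot: [3.14, 0.001, 1.831]
force: [-0.8, -1.0, 6.3]
grip_width: 0.0008
grip_force: 2.9
```

>>> pendant --offsets '[0,0,-0.004,0,0,0,0,0,-0.01,0,0,0,0,0,-0.04,0,0,0,0,-0.04,-0.04,0,0,0,0,-0.04,-0.04,0,0,0,0,-0.04,-0.04,0,0,0,0.01,-0.04,-0.03,0,0,0,0.03,-0.04,0,0,0,0,0.04,-0.03,0,0,0,0,0.04,-0.02,0,0,0,0]'

```text
time_s: 17.2
ee_pos: [0.3861, 0.0254, 0.3275]
eef_rot: [3.14, 0.0, 1.829]
force: [0.4, 0.8, 0.1]
grip_width: 0.0005
grip_force: 0.0
```

>>> pendant --offsets '[0.04,0,0,0,0,0,0.04,0,0,0,0,0,0.04,0,0,0,0,0,0.04,0,0,0,0,0,0.04,0,0,0,0,0,0.04,0,0,0,0,0,0.04,0,0,0,0,0,0,0,0,0,0,0,0,0,0,0,0,0]'

```text
time_s: 18.1
ee_pos: [0.316, 0.2958, 0.327]
eef_rot: [-3.141, 0.0, 1.833]
force: [0.0, -0.3, 0.4]
grip_width: 0.0004
grip_force: 0.0
```

Run:
```python
from h import *
print(gap()); c=eyes.camera("scene"); 
for a,ce,b in blobs(c,"orange",(285,200,320,250)): p=onz(c,*ce,.076)[:2]-O; print("paddle",a,b,(p@ex).round(4),(p@ey).round(4))
cv2.imwrite("pics/a6.png",cv2.resize(c["pixels"][160:280,225:360],(675,600),interpolation=cv2.INTER_CUBIC))
```

```text
scene red 0.0097 -0.0657 green 0.0077 -0.0845 gap -0.002
side red 0.0056 -0.0689 green 0.0072 -0.0859 gap 0.0016
-0.00019509061648966398
paddle 87 [292 222  13  10] -0.091 -0.0216
```

View pics/a6.png

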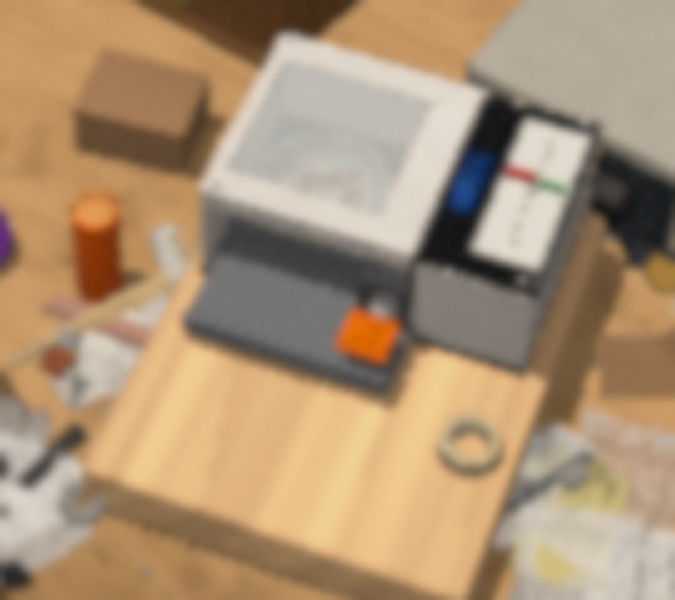

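The tray is home (paddle at (370,335), 74.7 mm of travel), and the dish sits in its well. The pointer is level with the marker to about 0.2 mm, and the neighbouring objects haven't moved. Handing in.

```bash
python3 -c "
from station import ctrl
print(ctrl.hand_in())"
```

```text
the job is handed in; nothing more can be done
None
```

I handed the job in at about 18 s: by camera, the tray is home (about 74.7 of 75 mm) with the dish in its well, the pointer is within about 0.2 mm of the marker, and the wax tube, box and tape look unmoved; no verdict was returned.

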